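# Jog the air lever to blow off the washed blocks

### The job

Blow off the washed metal blocks: tilt the blue-handled air lever well over towards the side, left or right, where the steel tray full of blocks stands, hold it there for a good second, then let it spring back upright and take the gripper away. Never tilt it towards the empty pan, and leave the orange lever alone.

Things in the scene. Friction and masses are not known exactly. Their poses are not given: they have to be found in the camera images.
- air_lever (a joint): tilt of the blue air lever in rad: 0 upright, positive towards the left (+y of its console), negative towards the right; stops at +-0.56. The air valve is open beyond 0.28 rad. A spring of 0.6 N m/rad (about 4 N at the handle at 0.45 rad) brings it back upright when let go
- air_grip (a point): centre of the blue handle, an upright bar 26 mm in diameter, 60 mm long, 125 mm above the table. Its pivot lies 70 mm below, in the top of a fixed white console 100 x 130 mm, 55 mm high; below the handle is a 12 mm stem with a black boot up to 24 mm above the console. z runs up the handle, y is the way it tilts (left) for positive values, x the tilt axis. Console yaw is within 0.3 rad
- lift_grip (a point): the same point on the orange lever, of the same build on its own white console, in front of or behind the blue one (0.13 to 0.25 m between handles); it tilts as easily and must be left alone
- tray: fixed steel tray, 240 x 180 mm, 35 mm high, filled with nine aluminium blocks 60 x 40 x 30 mm; it stands left (y > 0) or right (y < 0) of the two consoles, with an equal but empty pan on the other side. Origin at the centre of its underside. A blow-off nozzle with a blue head stands, 220 mm high, outside of each
There are look-alikes about, which are no part of the job. Leave any yellow look-alike of the part that bears air_lever alone.

How it is judged:
By the outcome, as a careful person would: the job done as asked, in the order asked, and still so for the second after the job is handed in, with the robot touching nothing.
It also fails if it takes over 32 s, if anything falls off the work surface, if the arm or the gripper's body presses on something with over 40 N, if the wrist force passes 120 N, or if a joint passes its speed limit or range.

### The arm

A 6-joint arm with a two-finger parallel gripper is mounted at the origin on the work surface. World frame = base frame: x ahead of the robot, y to its left, z up, the work surface at z = 0. Lengths are in m, angles in rad, forces in N, time in s.
With the tool pointing down it reaches from about 0.325 to 0.775 m from the base axis. Payload 5.5 kg.
Tool frame: the origin (TCP) lies midway between the tips of the shut fingers; the grasp point (between the pads) lies 19 mm behind it; y points along the fingers, z is the direction in which the jaws open and shut, and the axes are right-handed (so a half turn about y gives the same grasp; the last joint's range is limited). The gripper opens to 88 mm and grips with 3 to 60 N. Pads are 20 mm wide; open, the fingers measure 115 mm over their backs; the gripper's body (75 mm by 178 mm) begins 61 mm behind the grasp point.
Start: joints at [-1.187, 0.091, 1.231, -0, 1.82, -0.057], TCP at [0.256, -0.543, 0.223] pointing down, gripper open.
Joint ranges: [-2.87, 2.87], [-0.86, 2.18], [0.17, 2.46], [-1.51, 4.65], [0.06, 2.69], [-2.65, 2.65]. Speed limits (rad/s): [2.57, 2.57, 3.01, 3.14, 3.14, 3.14].

### API

Orientations are given as a 3x3 rotation matrix whose columns are the frame's x, y, z axes.
In Python, from plant import r, imaging gives the robot as it stands.
- The arm moves only by the shell command python3 -m pendant 'ROWS' [FORCE]. ROWS is JSON, a list of rows, each a list of 7 numbers: the turn, a rotation vector about the world's x, y, z normalised to -1 to 1, where 1 is 4 degrees, then the shift along the world's x, y, z normalised to -1 to 1, where 1 is 0.12 m, then the closure, from -1 (fully open) to 1 (shut). A call has 1 to 10 rows; each row shifts and turns the commanded pose from where the row before left it; what a row does not reach is not made up. A row lasts 1/10 s, in which the tool goes at most 50 mm and 8.59 degrees, less where a joint would pass 70% of its speed; a pose out of reach is approached as far as the arm can. A call with a number of a shift or a turn outside -1 to 1 is refused whole. A call with a gripper value outside its range is refused whole. The fingers move at their own pace and stop on an object; FORCE is the grip in N (left out, the last holds). Time passes only in rows, so rows that do not move let the fingers close. It gives the time, the measured TCP pose, the force and the opening at its end, in the units of the state.
- r.get_state(): the state, without advancing time (a new reading comes with each control period).
- imaging.grab_frame(name): name is "side" or "top"; returns the picture (480x640x3 uint8, red, green, blue); there is no depth.
- imaging.camera_model(name): a dict with "mtx" (3x3 intrinsics, pixels), "rvec" (rotation vector, rad) and "tvec" (3), from world to camera coordinates, as OpenCV has them. Camera axes: x right, y down, z forward; pixel columns grow to the right and rows downward; lengths in m; the calibration is good to about 2 mm. A picture is of the moment at which its call begins. camera_model takes no time and is no camera call.
- r.hand_in(): hands the job in, once; it reports no verdict.
Trained networks look in the newest picture that a camera, given by its name, has taken for a name from the list of things; names that differ only in an ending like _2 or _b are one class to them, and where a whole thing is asked for, a point or a joint stands for the part that bears it (a point fixed in the world has none). Each returns a list of dicts, best first, with "p" (0 to 1); they miss things now and then, are a little off and sometimes report something else, mostly with a low value. They report only what shows in the picture. A call takes as long as a camera call. They do not tell look-alikes from the thing itself.
- imaging.masks_of(camera, thing): "mask" (480x640 bool, what is visible of it).
- imaging.place_of(camera, thing): "location" ([x, y, z] in m, in world coordinates, good to about 4 mm: a listed point, or the origin of a listed thing).
The state is a dict: "time": time; "joints": joint angles; "qd": joint speeds; "tau": joint torques, N m; "eef_pos": TCP position; "eef_rot": TCP orientation; "contact_force": force on the tool from outside, world axes, zero at the start; "torque": the same for the moment, N m; "width": finger opening in m.
Only numpy, scipy, OpenCV 4.12 (cv2) and the standard library are available. Lean on these libraries where they do the work, as an engineer would, in place of code of your own. Each camera call takes 0.05 s, during which the arm holds its last target.

## Working session

There is one attempt and no reset: what is moved stays moved. The work goes in short steps, Python scripts to look and compute and a shell command to move; the robot and the scene stay as the last step left them, time stands still between calls to the robot, and variables do not carry over. Pictures are saved under pics/ and viewed, and the job is handed in when it is done.

```bash
mkdir -p pics; python3 - <<'E'
from plant import r, imaging
import cv2
for c in("top","side"):
    cv2.imwrite(f"pics/{c}1.png",imaging.grab_frame(c)[:,:,::-1])
    for n in("air_grip","lift_grip","tray"):
        print(c,n,[(d["p"],d["location"]) for d in imaging.place_of(c,n)])
s=r.get_state();print(s["time"],s["eef_pos"],s["eef_rot"],s["width"])
E
```

```text
top air_grip [(0.78, [0.2931, 0.5373, 0.1221]), (0.74, [0.4572, 0.0326, 0.1288]), (0.68, [0.2286, 0.3053, 0.1243])]
top lift_grip [(0.63, [0.6478, -0.0346, 0.126])]
top tray [(0.93, [0.5419, 0.3288, -0.0083])]
side air_grip [(0.88, [0.2904, 0.5335, 0.125]), (0.72, [0.2352, 0.3076, 0.1223]), (0.64, [0.4563, 0.0296, 0.1241])]
side lift_grip [(0.63, [0.6536, -0.041, 0.1246])]
side tray [(0.65, [0.5408, 0.3262, -0.0059])]
0.4 [ 0.25600305 -0.54262246  0.22246937] [[-9.04408366e-01 -6.73622555e-05  4.26667907e-01]
 [-4.26667910e-01  2.38003234e-04 -9.04408336e-01]
 [-4.06253563e-05 -9.99999969e-01 -2.43993429e-04]] 0.087829305444689
```

```bash
ls
```

```text
pics
```

View pics/top1.png

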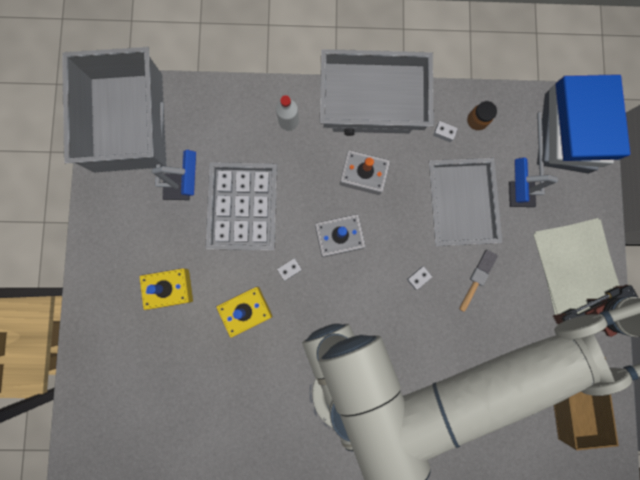

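View pics/side1.png

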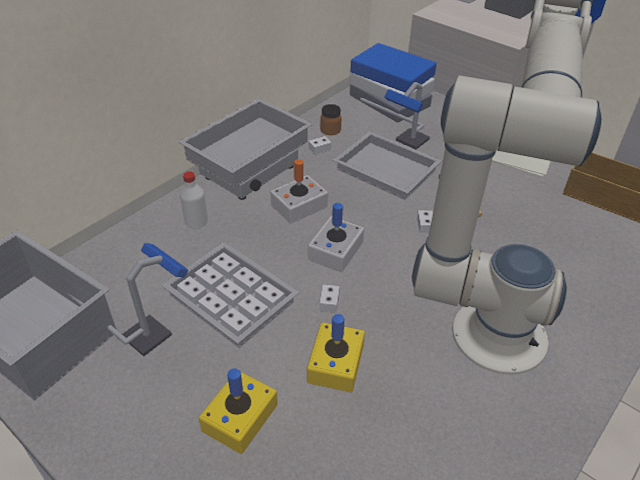

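The pictures show three blue-handled levers:
- the white console, at top (342,234) and side (337,215)
- two yellow look-alikes, at top (163,289) and (243,312)

The orange lever is at top (367,165). The full tray is on the left (+y) at (241,206), and the empty pan is on the right. I choose the white console, with place (0.457, 0.031, 0.125), which is within reach. Next I measure its yaw and check it in a close crop.

```bash
cat > h.py <<'E'
import numpy as np, cv2
from plant import r, imaging
def plane(c,uv,z):
    m=imaging.camera_model(c);K=np.array(m["mtx"]);R=cv2.Rodrigues(np.array(m["rvec"],float))[0];t=np.array(m["tvec"]).ravel()
    o=-R.T@t;d=R.T@np.linalg.inv(K)@np.array([uv[0],uv[1],1.]);return o+d*(z-o[2])/d[2]
def proj(c,P):
    m=imaging.camera_model(c)
    return cv2.projectPoints(np.array(P,float).reshape(-1,3),np.array(m["rvec"],float),np.array(m["tvec"],float),np.array(m["mtx"]),None)[0].reshape(-1,2)
E
python3 - <<'E'
from h import *
im=imaging.grab_frame("top")
for d in imaging.masks_of("top","air_grip"):
    m=d["mask"].astype(np.uint8);ys,xs=np.nonzero(m)
    print(d["p"],xs.mean(),ys.mean(),m.sum())
    if abs(xs.mean()-341)<15:
        b=cv2.boxPoints(cv2.minAreaRect(np.c_[xs,ys].astype(np.float32)))
        W=np.array([plane("top",p,0.055) for p in b]);print(W.round(4),W.mean(0))
        for i in range(4):
            e=W[(i+1)%4]-W[i];print(np.linalg.norm(e),np.arctan2(-e[0],e[1]))
p=proj("top",[[.457,.031,.125]])[0];print(p, proj("side",[[.457,.031,.125]]))
cv2.imwrite("pics/crop1.png",cv2.resize(im[190:285,285:405,::-1],None,fx=5,fy=5,interpolation=2))
E
```

```text
0.67 241.3897435897436 312.1025641025641 195
0.58 158.92369477911646 288.67469879518075 249
0.55 339.7560975609756 233.6 205
[[0.481  0.0564 0.055 ]
 [0.4818 0.0126 0.055 ]
 [0.4378 0.0122 0.055 ]
 [0.437  0.0558 0.055 ]] [0.45942722 0.03423644 0.055     ]
0.0438163494790527 -3.1227399363533066
0.044004551695338734 1.5803149792109377
0.043646478001262014 0.017924079101171983
0.04396276271435159 -1.5574220250643407
[342.18953849 231.38262195] [[338.45162044 213.86297663]]
```

View pics/crop1.png

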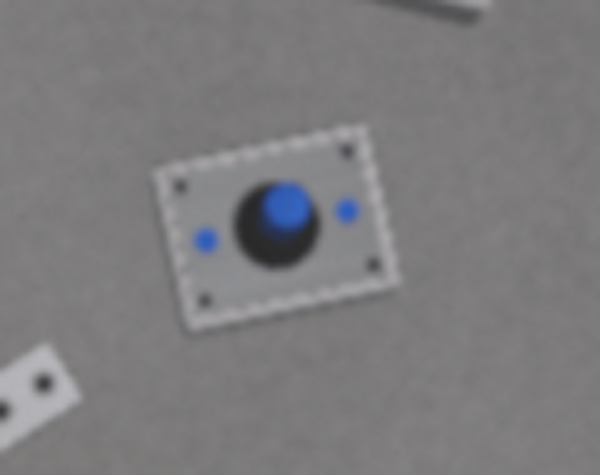

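The crop shows the blue lever on a white console. The handle top is at top pixel (342,231), with blue markers at (326.2,238) and (354.4,232) along the tilt direction.

```bash
python3 - <<'E'
from h import *
a=plane("top",(326.2,238),.056);b=plane("top",(354.4,232),.056);print(a,b,(a+b)/2)
e=a-b;yaw=np.arctan2(-e[0],e[1]);print("yaw",yaw)
print("handle top",plane("top",(342.2,231),.155))
y=np.array([-np.sin(yaw),np.cos(yaw),0]);G=np.array([.457,.031,.125])
s=r.get_state();z=s["eef_rot"][:,2];p=s["eef_pos"]
print("turn deg to align tool -z with y:",np.degrees(np.arctan2(np.cross(-z,y)[2],-z@y)))
for d in(-.11,-.065): t=G+y*d;t[2]=.11;print(d,t,(t-p),(t-p)/.12)
print(y)
E
```

```text
[0.44539588 0.07281527 0.056     ] [ 0.46446397 -0.00909985  0.056     ] [0.45492992 0.03185771 0.056     ]
yaw 0.22870577376994075
handle top [0.45428912 0.03292368 0.155     ]
turn deg to align tool -z with y: -12.15207996005352
-0.11 [ 0.48193889 -0.07613567  0.11      ] [ 0.22594252  0.46651754 -0.1125976 ] [ 1.88285429  3.88764617 -0.93831331]
-0.065 [ 0.47173662 -0.03230744  0.11      ] [ 0.21574024  0.51034577 -0.1125976 ] [ 1.79783535  4.2528814  -0.93831331]
[-0.22671719  0.97396063  0.        ]
```

```bash
python3 -m pendant '[[0,0,-0.3,0.17,0.36,0,1],[0,0,-0.3,0.17,0.36,0,1],[0,0,-0.3,0.17,0.36,0,1],[0,0,-0.3,0.17,0.36,0,1],[0,0,-0.3,0.17,0.36,0,1],[0,0,-0.3,0.17,0.36,0,1],[0,0,-0.3,0.17,0.36,0,1],[0,0,-0.3,0.17,0.36,0,1],[0,0,-0.3,0.17,0.36,0,1],[0,0,-0.3,0.17,0.36,0,1]]' 10
```

```text
time: 1.5
eef_pos: [0.4605, -0.1088, 0.223]
eef_rot: [[-0.974, 0.001, 0.228], [-0.228, -0.0, -0.974], [-0.001, -1.0, 0.001]]
contact_force: [1.0, 0.4, -0.6]
width: 0.011
```

```bash
python3 -m pendant '[[0,0,0,0.05,0.06,-0.24,1],[0,0,0,0.05,0.06,-0.24,1],[0,0,0,0.04,0.05,-0.24,1],[0,0,0,0,0,-0.23,1],[0,0,0,0,0,0,1],[0,0,0,0,0,0,1]]'
python3 - <<'E'
from h import *
s=r.get_state();p=s["eef_pos"]
y=np.array([-.2267,.974,0]);G=np.array([.4555,.032,.11]);d=p-G
print(p,s["width"],s["contact_force"],"along y",d@y,"x",d@np.array([.974,.2267,0]))
cv2.imwrite("pics/top2.png",imaging.grab_frame("top")[:,:,::-1]);cv2.imwrite("pics/side2.png",imaging.grab_frame("side")[100:340,200:480,::-1].repeat(2,0).repeat(2,1))
E
```

```text
time: 2.1
eef_pos: [0.4767, -0.0903, 0.1091]
eef_rot: [[-0.973, -0.0, 0.229], [-0.229, 0.0, -0.973], [0.0, -1.0, -0.0]]
contact_force: [0.8, -0.5, 0.1]
width: 0.0008
[ 0.47666856 -0.09026024  0.10908583] 0.0007717913030358674 [ 0.81110848 -0.485326    0.08467978] along y -0.1238803896758303 x -0.007098219868949722
```

View pics/side2.png

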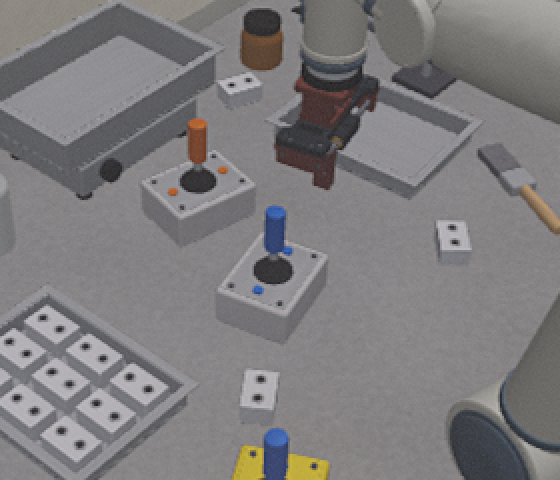

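View pics/top2.png

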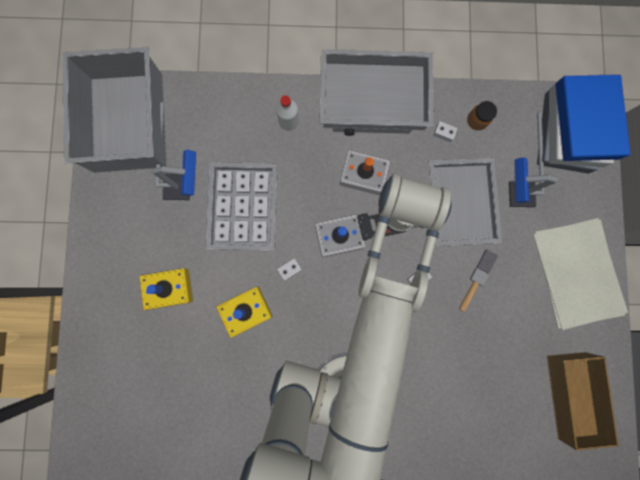

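The side view shows the shut fingers clear of both levers, and the blue lever is upright. I move up close to the handle next.

```bash
python3 -m pendant '[[0,0,0,-0.028,0.18,0,1],[0,0,0,-0.028,0.18,0,1],[0,0,0,-0.028,0.18,0,1],[0,0,0,-0.028,0.18,0,1],[0,0,0,0,0,0,1]]'
python3 - <<'E'
from h import *
s=r.get_state();p=s["eef_pos"]
y=np.array([-.2267,.974,0]);G=np.array([.4555,.032,.11]);d=p-G
print(s["contact_force"],"along y",d@y,"x",d@np.array([.974,.2267,0]))
E
```

```text
time: 2.7
eef_pos: [0.4641, -0.0023, 0.1109]
eef_rot: [[-0.973, 0.004, 0.232], [-0.232, 0.0, -0.973], [-0.004, -1.0, 0.0]]
contact_force: [-0.0, -1.2, 0.5]
width: 0.0004
[-0.01950896 -1.18198932  0.49817206] along y -0.03539496577803205 x 0.0005604100424506332
```

```bash
python3 -m pendant '[[0,0,0,-0.016,0.069,0,1],[0,0,0,-0.016,0.069,0,1],[0,0,0,-0.016,0.069,0,1],[0,0,0,-0.016,0.069,0,1],[0,0,0,0,0,0,1]]'
python3 - <<'E'
from h import *
s=r.get_state();p=s["eef_pos"]
y=np.array([-.2267,.974,0]);G=np.array([.4555,.032,.11]);d=p-G
print(s["contact_force"],"along y",d@y,"x",d@np.array([.974,.2267,0]))
cv2.imwrite("pics/side3.png",imaging.grab_frame("side")[100:340,200:480,::-1].repeat(2,0).repeat(2,1))
# predicted handle centre for tilts
for th in(0,.28,.45,.56):
    c=np.array([.4555,.032,.055])+.07*(np.sin(th)*y+np.cos(th)*np.array([0,0,1]))
    e=c+.03*(np.sin(th)*y+np.cos(th)*np.array([0,0,1]))
    print(th,(proj("side",[c,e])-[200,100])*2)
E
```

```text
time: 3.2
eef_pos: [0.4558, 0.0297, 0.1091]
eef_rot: [[-0.973, 0.001, 0.23], [-0.23, -0.0, -0.973], [-0.001, -1.0, 0.001]]
contact_force: [1.9, -2.7, 2.1]
width: 0.0004
[ 1.89728495 -2.67653392  2.084393  ] along y -0.002332005149688393 x -0.00018704968096740023
0 [[277.32882807 228.64584441]
 [278.15044317 209.89529179]]
0.28 [[270.25981119 239.39416686]
 [267.88724744 225.31592472]]
0.45 [[266.09685428 247.28053591]
 [261.81990722 236.7304919 ]]
0.56 [[263.53531828 252.79193138]
 [258.08285935 244.73496167]]
```

View pics/side3.png

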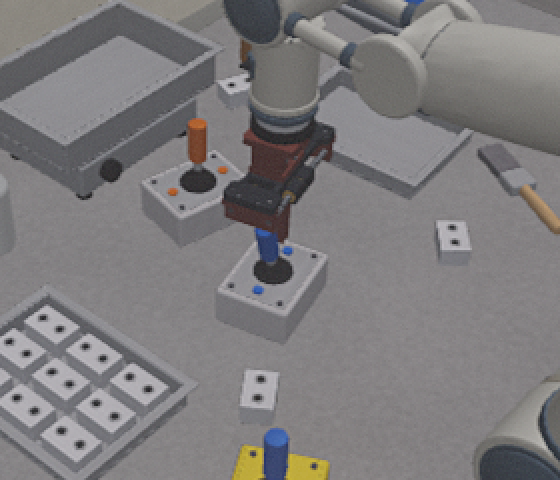

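The side view shows the handle tilted towards the full tray, with its centre at about (267,245) in the crop. That matches roughly 0.4 rad. I go a little further and hold.

```bash
python3 -m pendant '[[0,0,0,-0.006,0.028,0,1],[0,0,0,0,0,0,1],[0,0,0,0,0,0,1],[0,0,0,0,0,0,1],[0,0,0,0,0,0,1],[0,0,0,0,0,0,1],[0,0,0,0,0,0,1],[0,0,0,0,0,0,1],[0,0,0,0,0,0,1],[0,0,0,0,0,0,1]]'
python3 - <<'E'
from h import *
im=imaging.grab_frame("side");cv2.imwrite("pics/side4.png",cv2.resize(im[190:260,300:375,::-1],None,fx=7,fy=7,interpolation=2))
y=np.array([-.2267,.974,0])
for th in(.28,.45,.56):
    a=(np.sin(th)*y+np.cos(th)*np.array([0,0,1]));c=np.array([.4555,.032,.055])
    print(th,((proj("side",[c+.04*a,c+.1*a])-[300,190])*7).round())
E
python3 -m pendant '[[0,0,0,0,0,0,1],[0,0,0,0,0,0,1],[0,0,0,0,0,0,1],[0,0,0,0,0,0,1],[0,0,0,0,0,0,1]]'
```

```text
time: 4.25
eef_pos: [0.4551, 0.0326, 0.1088]
eef_rot: [[-0.973, 0.0, 0.229], [-0.229, 0.0, -0.973], [-0.0, -1.0, 0.0]]
contact_force: [1.5, -3.4, 3.6]
width: 0.0001
0.28 [[254. 256.]
 [238. 159.]]
0.45 [[246. 271.]
 [216. 199.]]
0.56 [[241. 282.]
 [203. 227.]]
time: 4.8
eef_pos: [0.455, 0.0326, 0.1087]
eef_rot: [[-0.973, 0.0, 0.229], [-0.229, 0.0, -0.973], [-0.0, -1.0, 0.0]]
contact_force: [2.1, -2.5, 4.0]
width: 0.0008
```

View pics/side4.png

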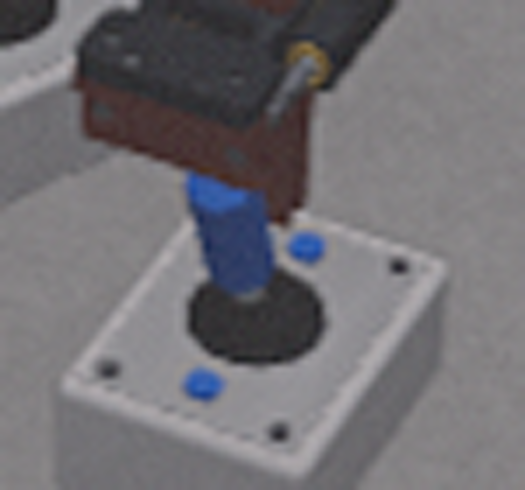

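The crop shows the handle base at (245,285) and its top at about (218,190), which is about 0.43 rad and well past 0.28. I push 3 mm more for margin and hold again.

```bash
python3 -m pendant '[[0,0,0,-0.006,0.025,0,1],[0,0,0,0,0,0,1],[0,0,0,0,0,0,1],[0,0,0,0,0,0,1],[0,0,0,0,0,0,1],[0,0,0,0,0,0,1],[0,0,0,0,0,0,1],[0,0,0,0,0,0,1],[0,0,0,0,0,0,1],[0,0,0,0,0,0,1]]'
python3 -m pendant '[[0,0,0,0,0,0,1],[0,0,0,0,0,0,1],[0,0,0,0,0,0,1]]'
python3 - <<'E'
from h import *
im=imaging.grab_frame("side");cv2.imwrite("pics/side5.png",cv2.resize(im[190:260,300:375,::-1],None,fx=7,fy=7,interpolation=2))
E
```

```text
time: 5.8
eef_pos: [0.4542, 0.0356, 0.1085]
eef_rot: [[-0.973, -0.0, 0.229], [-0.229, -0.0, -0.973], [0.0, -1.0, 0.0]]
contact_force: [3.2, -3.0, 1.0]
width: 0.0003
time: 6.1
eef_pos: [0.4541, 0.0356, 0.1085]
eef_rot: [[-0.973, -0.0, 0.229], [-0.229, -0.0, -0.973], [0.0, -1.0, -0.0]]
contact_force: [3.7, -3.7, 0.1]
width: 0.0002
```

View pics/side5.png

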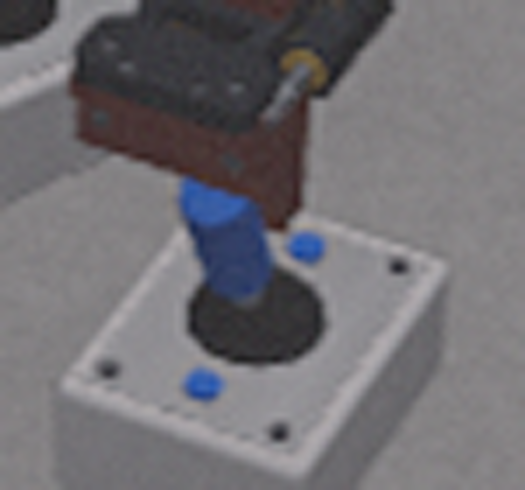

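The handle is now further over, with its top at about (213,203), roughly 0.48 rad. It has been held long enough, so I ease it back slowly with the finger following.

```bash
python3 -m pendant '[[0,0,0,0.008,-0.033,0,1],[0,0,0,0.008,-0.033,0,1],[0,0,0,0.008,-0.033,0,1],[0,0,0,0.008,-0.033,0,1],[0,0,0,0.008,-0.033,0,1],[0,0,0,0.008,-0.033,0,1],[0,0,0,0.008,-0.033,0,1],[0,0,0,0.008,-0.033,0,1],[0,0,0,0.008,-0.033,0,1],[0,0,0,0.008,-0.033,0,1]]'
python3 -m pendant '[[0,0,0,0.03,-0.12,0,1],[0,0,0,0.03,-0.12,0,1],[0,0,0,0.03,-0.12,0,1],[0,0,0,0.03,-0.12,0,1],[0,0,0,0,0,0.25,1],[0,0,0,0,0,0.25,1],[0,0,0,0,-0.1,0.25,1],[0,0,0,0,-0.1,0.2,1],[0,0,0,0,0,0,1]]'
python3 - <<'E'
from h import *
im=imaging.grab_frame("side");cv2.imwrite("pics/side6.png",im[:,:,::-1])
cv2.imwrite("pics/top6.png",imaging.grab_frame("top")[:,:,::-1])
for n in("air_grip","lift_grip"): print(n,[(d["p"],d["location"]) for d in imaging.place_of("side",n)])
E
```

```text
time: 7.15
eef_pos: [0.4639, -0.0043, 0.1086]
eef_rot: [[-0.973, -0.0, 0.229], [-0.229, 0.0, -0.973], [0.0, -1.0, -0.0]]
contact_force: [0.0, -0.1, 0.3]
width: 0.0002
time: 8.05
eef_pos: [0.4796, -0.0876, 0.2267]
eef_rot: [[-0.974, 0.006, 0.227], [-0.227, -0.002, -0.974], [-0.006, -1.0, 0.003]]
contact_force: [0.3, 0.4, 0.8]
width: 0.0004
air_grip [(0.96, [0.2923, 0.5341, 0.1249]), (0.65, [0.4575, 0.0334, 0.1261]), (0.63, [0.2338, 0.3069, 0.1239])]
lift_grip [(0.81, [0.6503, -0.0419, 0.1201])]
```

View pics/side6.png

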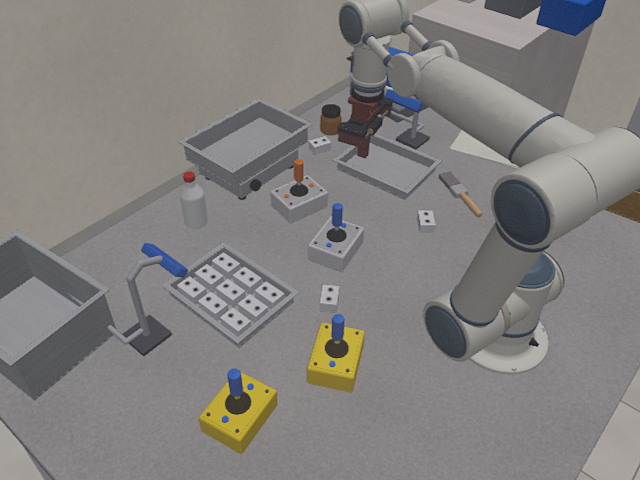

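The side view shows the blue lever upright at (337,215) and the orange lever unchanged at (298,171). The gripper is up and clear at about (362,150).

```bash
python3 -m pendant '[[0,0,0,0,0,0,1],[0,0,0,0,0,0,1]]'; python3 -c "
from plant import r
r.hand_in()"
```

```text
time: 8.45
eef_pos: [0.4779, -0.0852, 0.2214]
eef_rot: [[-0.973, -0.002, 0.23], [-0.23, 0.001, -0.973], [0.002, -1.0, -0.001]]
contact_force: [-0.6, -0.2, -0.2]
width: 0.0004
the job is handed in; nothing more can be done
```

The job is done and handed in at about 8.5 s: the blue air lever was tilted towards the full tray, held, and let back upright.

- **Tilt and hold:** I pushed the lever on the white console to the left (+y) with the shut fingers. The pictures put the tilt at about 0.43 rad, then about 0.48 rad. It stayed at about 0.4 rad or more for nearly 3 s.
- **Return:** I eased it back with the finger following on the right side, so it could not swing towards the empty pan. Then I backed off and lifted clear.
- **Last checks:** The side picture shows the blue lever upright, measured within about 4 mm of where it started. The orange lever reads unchanged within the same tolerance, and the yellow look-alikes were not touched. The contact force at hand-in was about zero.
- **Not exact:** The tilt angles are my estimates from the side camera, not direct readings. The mask network gave only the handle and not the console, so I measured the console yaw (about 0.23 rad) from its blue markers instead. I saved a final top picture but did not view it.

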